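# Set a portable engine pump for a cold start

## Robot

A 7-joint arm with a two-finger parallel gripper is mounted at the origin on the work surface. World frame = base frame: x ahead of the robot, y to its left, z up, the work surface at z = 0. Lengths are in m, angles in rad, forces in N, time in s.
With the tool pointing down it reaches from about 0.425 to 0.875 m from the base axis. Payload 8.4 kg.
Tool frame: the origin (TCP) lies on the centre line of the jaws, within the pads' length; the fingertips stand 22 mm ahead of it and the grasp point (between the pads) lies 3 mm ahead of it; z points along the fingers, y is the line along which they close (so a half turn about z gives the same grasp; the last joint's range is limited). The gripper opens to 87 mm and grips with 3 to 60 N. Pads are 19 mm wide; open, the fingers measure 117 mm over their backs; the gripper's body (75 mm by 190 mm) begins 51 mm behind the grasp point.
Start: joints at [-1.246, 0.333, 0.04, 1.465, -0.013, 1.343, -0.059], TCP at [0.267, 0.592, 0.245] pointing down, gripper open.
Joint ranges: [-2.58, 2.58], [-0.38, 2.09], [-1.3, 1.39], [0.25, 2.4], [-1.5, 4.64], [0.08, 2.09], [-2.65, 2.65]. Speed limits (rad/s): [2.22, 2.22, 2.79, 2.79, 3.14, 3.14, 3.14].

## Interface

Orientations are given as a unit quaternion [x, y, z, w].
In Python, from station import manip gives the robot as it stands. The module is installed in compiled form; this text tells all that it offers.
- The arm moves only by the shell command python3 -m handwheel 'ROWS' [FORCE]. ROWS is text: rows parted by semicolons, each of 7 numbers parted by spaces: the shift along the world's x, y, z in mm, then the turn, a rotation vector about the world's x, y, z in degrees, then the closure, from -1 (fully open) to 1 (shut). A call has 1 to 5 rows; each row is the pose to reach, as a shift and turn from the pose commanded when the call began; what a row does not reach only later rows make up. A row lasts 1/10 s, in which the tool goes at most 50 mm and 8.59 degrees, less where a joint would pass 70% of its speed; a pose out of reach is approached as far as the arm can. A call with a gripper value outside its range is refused whole. The fingers move at their own pace and stop on an object; FORCE is the grip in N (left out, the last holds). Time passes only in rows, so rows that repeat a pose let the fingers close. It gives the time, the measured TCP pose, the force, the opening and the grip force at its end, in the units of the state.
- manip.observe(): the state, without advancing time (a new reading comes with each control period).
- manip.read_camera(name): name is "side" or "top" or "wrist"; returns a dict with "image" (384x512x3 uint8, red, green, blue), "fovy" (degrees; the focal length in pixels is half the picture's height over the tangent of half this angle, whatever the lens; pixels are square), "cx", "cy" (the principal point, pixels), "k1" (the pictures are not rectified: a ray, as slopes to the right and down, at radius r is drawn at 1 + k1 r^2 times it, then the intrinsics apply), "origin" and "orientation" of the camera in the world; the wrist camera has in their place "T_tool_cam" (4x4, takes a point from camera to tool coordinates, whose origin is the TCP and whose axes are the flange's). Camera axes: x right, y down, z forward; pixel columns grow to the right and rows downward; lengths in m; the calibration is good to about 2 mm. A picture is of the moment at which its call begins: read the wrist's pose just before it. There is no depth.
- manip.job_done(): hands the job in; it is judged then, once.
The state is a dict: "time_s": time; "qpos": joint angles; "dq": joint speeds; "effort": joint torques, N m; "tcp_pos": TCP position; "tool_rot": TCP orientation; "contact_force": force on the tool from outside, world axes, zero at the start; "wrist_torque": the same for the moment, N m; "grip_width": opening from 0.0 (shut) to 1.0 (fully open); "finger_force": force on a finger pad.
Only numpy, scipy, OpenCV 4.12 (cv2) and the standard library are available. Lean on these libraries where they do the work, as an engineer would, in place of code of your own. Each camera call takes 0.05 s, during which the arm holds its last target. There are 200 camera calls.

## Task

Get the small engine-driven pump on the bench ready for a cold start: push the primer bulb right in and let it come back, twice, then push the choke lever past its half-choke notch all the way to the closed-choke stop and leave it there. Work gently with the fingertips or the outside of the fingers, without gripping, forcing, lifting or shifting anything: the pump stays where it stands, the throttle lever keeps its setting and the things lying about are left alone.

Things in the scene. Friction and masses are not known exactly. Their poses are not given: they have to be found in the camera images.
- pump: Portable water pump with small engine, 6 kg, loose on rubber feet, 296 mm high, orange covers, carrying handle. Origin: on the bench under its middle, z up. Control side -x: the black air-cleaner cover's front face at x = -100 (y -78 to 38, z 104 to 178 mm) carries the choke lever. Recoil starter at +y end, aluminium pump head at -y end. Nothing above z 182 mm lies on the -x side of x = -60 mm.
- choke_tab (a point): Centre of the choke lever's finger tab: flat steel tab reaching from pump x -104 to -136 mm, 8 mm thick along its travel, 18 mm high. The lever turns on a pivot at pump (-100, -30, 125) mm, axis along pump x; tab centre 42 mm from the axis, at pump x = -120 mm. Axes: the lever's, parallel to the pump's at joint 0.
- choke (a joint): Choke lever angle q, rad: 0 = open (leans 0.5 rad towards pump +y), 0.5 = half choke (upright, spring notch), 1.0 = closed (leans 0.5 rad towards pump -y; hard stop and notch). Tab centre in the pump frame: y = -30 + 42 sin(0.5 - q), z = 125 + 42 cos(0.5 - q) mm. Starts open. Leaving a notch takes 5 to 9 N at the tab; it then drops into the next and stays.
- primer_top (a point): Top of the primer bulb: a clear round dome 25 mm across standing 16 mm out of a black block (44 x 40 mm) that sticks out on the control side; at rest at pump (-145, 68, 138) mm. It faces straight up and is pressed straight down.
- primer (a joint): How far the primer bulb is pushed in, m: 0 = out, 0.007 = right in (hard stop); springs back by itself; right in takes about 6 N.
- throttle_ball (a point): Centre of the 16 mm black ball on the thin steel throttle lever at the pump-head end of the control side. Pivot at pump (-88, -108, 122) mm, axis along pump x; ball 38 mm from it, at pump x = -94 mm, leaning up to 0.35 rad either way. Held by friction. To be left alone.
- plug_spanner: Loose steel plug spanner lying on the bench, 100 mm long, 23 mm thick with flat-sided ends and a 90 mm cross bar. Origin at its middle, underside; long axis x. To be left alone.
- spark_plug: Loose spark plug, 72 mm long, 19 mm thick, lying on its hexagon. Origin under the hexagon. To be left alone.
- coupling: Loose aluminium hose coupling, 54 mm across (68 mm over its two ears), 42 mm high. Origin under its middle. To be left alone.
- grease_jar: Loose grease jar, 64 mm across, 55 mm high. Origin under its middle. To be left alone.
- wrench: Loose steel open-ended wrench lying flat, 160 mm long along its x. To be left alone.
- screwdriver: Loose screwdriver lying flat, 200 mm long along its x. To be left alone.
- oil_bottle: Loose grey oil bottle, 68 mm across, 190 mm high, standing on the right of the pump, away from its controls. Origin under its middle. To be left alone.

How it is judged:
On the way, in this order (a step that is already met when the one before it is completed fails the run):
1. the primer bulb is pushed right in (value of joint primer above 0.0055 m), for 0.05 s.
2. the primer bulb has come back (value of joint primer below 0.0015 m), for 0.05 s.
3. the primer bulb is pushed right in a second time (value of joint primer above 0.0055 m), for 0.05 s.
4. the primer bulb has come back again (value of joint primer below 0.0015 m), for 0.05 s.
5. the choke lever is at its closed stop (value of joint choke above 0.92 rad), for 0.2 s.
At the end, for the whole second after the job is handed in: The choke lever rests at its closed stop (joint above 0.92 of 1.0 rad), the primer bulb is back out (within 1.5 mm), the pump stands still within 15 mm of where it was and the throttle ball within 15 mm of where it was (value of joint choke above 0.92 rad and value of joint primer below 0.0015 m and distance of each of pump, throttle_ball from where it was at the start of the episode below 0.015 m and linear speed of pump below 0.02 m/s); the robot touches nothing.
It fails at once if the pump is lifted, tipped or shoved more than 15 mm (distance of pump from where it was at the start of the episode above 0.015 m or angle between pump's own z axis and vertical above 0.1 rad).
It fails at once if the throttle lever is moved (its ball by more than 15 mm) (distance of throttle_ball from where it was at the start of the episode above 0.015 m).
It fails at once if a bystander is lifted, carried, knocked over or pushed more than 25 mm (distance of any of plug_spanner, spark_plug, coupling, grease_jar, wrench, screwdriver, oil_bottle from where it was at the start of the episode above 0.025 m or angle between oil_bottle's own z axis and vertical above 0.3 rad).
It fails at once if the pump or its controls are forced or squeezed with over 40 N (contact force between the fingers and pump above 40 N).
It also fails if it takes over 48 s, if anything falls off the work surface, if the arm or the gripper's body presses on something with over 40 N, if the wrist force passes 120 N, or if a joint passes its speed limit or range.

## Working session

There is one attempt and no reset: what is moved stays moved. The work goes in short steps, Python scripts to look and compute and a shell command to move; the robot and the scene stay as the last step left them, time stands still between calls to the robot, and variables do not carry over. Pictures are saved under pics/ and viewed, at most 10 in all, crops included, and the job is handed in when it is done.

```bash
mkdir -p pics; cat > h.py <<'E'
import numpy as np, cv2, json
from station import manip
from scipy.spatial.transform import Rotation as R
def snap(name, fn):
    s=manip.observe(); c=manip.read_camera(name)
    cv2.imwrite('pics/'+fn+'.png', c['image'][:,:,::-1])
    f=c['image'].shape[0]/2/np.tan(np.radians(c['fovy'])/2)
    if name=='wrist':
        T=np.eye(4);T[:3,:3]=R.from_quat(s['tool_rot']).as_matrix();T[:3,3]=s['tcp_pos'];T=T@np.array(c['T_tool_cam'])
    else:
        T=np.eye(4);o=np.array(c['orientation']);T[:3,:3]=R.from_quat(o).as_matrix() if o.size==4 else o;T[:3,3]=c['origin']
    json.dump(dict(T=T.tolist(),f=f,cx=c['cx'],cy=c['cy'],k1=c['k1']),open('pics/'+fn+'.json','w'))
def load(fn):
    d=json.load(open('pics/'+fn+'.json'));d['T']=np.array(d['T']);return d
def proj(d,P):
    P=np.atleast_2d(P);p=(P-d['T'][:3,3])@d['T'][:3,:3];s=p[:,:2]/p[:,2:]
    s=s*(1+d['k1']*(s**2).sum(1,keepdims=True));return s*d['f']+[d['cx'],d['cy']]
def crop(fn,x0,y0,x1,y1,k):
    im=cv2.imread('pics/'+fn+'.png')[y0:y1,x0:x1];cv2.imwrite(f'pics/{fn}_c{x0}.png',cv2.resize(im,None,fx=k,fy=k,interpolation=cv2.INTER_CUBIC))
E
python3 - <<'E'
from h import *
print(manip.observe())
for n in('side','top','wrist'):
    snap(n,n+'0'); d=load(n+'0');print(n,d['T'].round(3).tolist(),d['f'],d['k1'])
a=np.hstack([cv2.imread(f'pics/{n}0.png') for n in('side','top')])
cv2.imwrite('pics/top0x.png',cv2.resize(cv2.imread('pics/top0.png'),(800,600)))
cv2.imwrite('pics/side0x.png',cv2.resize(cv2.imread('pics/side0.png'),(800,600)))
E
```

```text
{'time_s': 0.0, 'qpos': array([-1.24617138,  0.33394945,  0.03990474,  1.46630139, -0.01340981,
        1.34329496, -0.05845987]), 'dq': array([-0.00018614, -0.00146378,  0.00053834, -0.00095523, -0.00097188,
        0.00132257,  0.001197  ]), 'effort': array([ 4.62282642e-04, -6.56357718e+01,  1.33528199e+00, -4.03808534e+01,
       -5.98280551e-02,  4.45901463e-02,  1.75908849e-04]), 'tcp_pos': array([0.2671687 , 0.59206416, 0.24362002]), 'tool_rot': array([ 2.10334277e-01,  9.77629163e-01, -8.34762324e-04, -1.20202438e-04]), 'contact_force': array([0.65461438, 0.3945669 , 0.12024726]), 'wrist_torque': array([-0.02296072, -0.01555516, -0.03569801]), 'finger_force': 0.0, 'grip_width': 0.9977723462392551}
side [[0.508, -0.54, 0.671, -0.478], [-0.861, -0.322, 0.393, -0.592], [0.004, -0.777, -0.629, 1.077], [0.0, 0.0, 0.0, 1.0]] 456.40859460823395 -0.1120503267692756
top [[0.019, -0.996, 0.084, 0.42], [-1.0, -0.019, 0.002, -0.012], [0.0, -0.084, -0.996, 1.617], [0.0, 0.0, 0.0, 1.0]] 437.23031190075466 0.053938390678772694
wrist [[0.411, 0.883, 0.224, 0.207], [0.912, -0.398, -0.102, 0.619], [-0.001, 0.246, -0.969, 0.384], [0.0, 0.0, 0.0, 1.0]] 339.0553450392503 -0.034779824303847226
```

View pics/top0x.png

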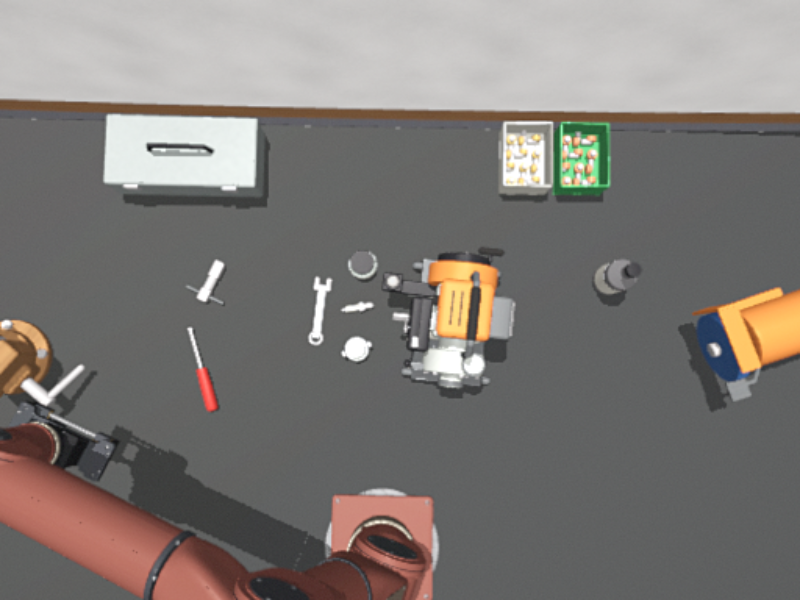

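View pics/side0x.png

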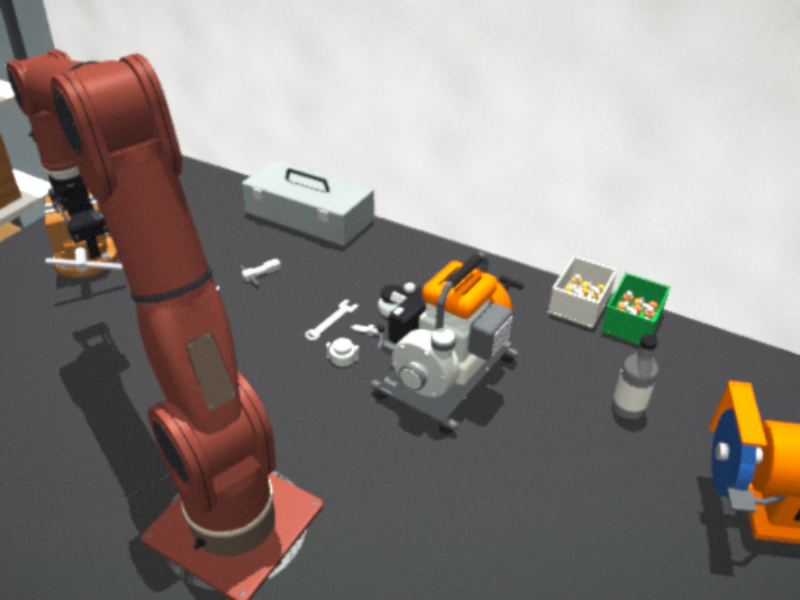

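Top view: the pump is yawed about -90°, with its control side towards world +y. The primer dome is near (393,282) and the choke tab near (400,317), both in the 800-px view. I'll enlarge that area.

```bash
python3 - <<'E'
from h import *
crop('top0',210,150,340,255,6)
E
```

```text
(no output)
```

View pics/top0_c210.png

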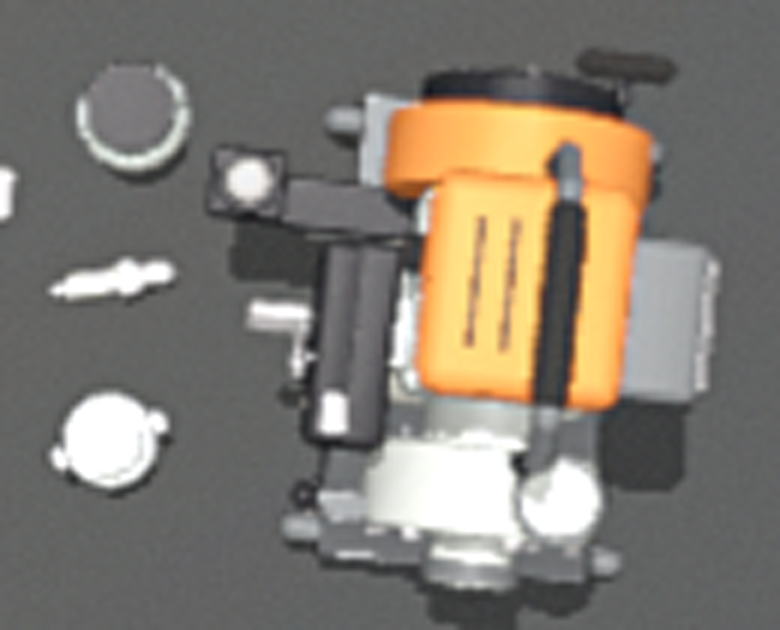

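The enlarged crop shows the primer dome at (249,180), the choke tab centre at (280,315), and the cover's front top edge running from (322,248) to (307,437). I'll fit the pump pose to these.

```bash
cat >> h.py <<'E'
def fit(fn,P,px,x0):
    from scipy.optimize import least_squares
    d=load(fn)
    def W(x,P): return R.from_euler('z',x[2]).apply(np.array(P)/1e3)+[x[0],x[1],0]
    r=least_squares(lambda x:(proj(d,W(x,P))-px).ravel(),x0)
    return r.x,r.fun.reshape(-1,2),W
E
python3 - <<'E'
from h import *
px=np.array([[249,180],[280,315],[322,248],[307,437]])/6+[210,150]
P=[[-145,68,136],[-120,-9.9,167],[-100,38,178],[-100,-78,178]]
x,r,W=fit('top0',P,px-.4,[.55,-.1,-1.57]);print(x,r.round(1))
print('primer',W(x,[[-145,68,138]]),'tab0',W(x,[[-120,-9.9,161.9]]),'tab1',W(x,[[-120,-50,161.9]]),'ball',W(x,[[-94,-108,160]]))
tool=R.from_quat(manip.observe()['tool_rot']);print(tool.as_matrix().round(3))
E
```

```text
[ 0.51535804 -0.15612329 -1.64972795] [[-0.1  0.3]
 [-0.   0.6]
 [ 0.5 -2.2]
 [-0.4  1.3]]
primer [[ 0.59457952 -0.01693652  0.138     ]] tab0 [[ 0.51495082 -0.03571629  0.1619    ]] tab1 [[ 0.47497567 -0.03255442  0.1619    ]] ball [[ 0.41510616 -0.05390019  0.16      ]]
[[-0.912  0.411 -0.   ]
 [ 0.411  0.912 -0.001]
 [-0.    -0.001 -1.   ]]
```

The fit is good to a few mm. The tool heading follows the arm azimuth, so turning about -70° as I go puts the gripper's long side along pump y, with the camera away from the pump. I'm moving now.

```bash
python3 -m handwheel '22 -42 8 0 0 -8 1; 44 -84 16 0 0 -16 1; 66 -126 24 0 0 -24 1; 88 -168 32 0 0 -32 1; 110 -210 40 0 0 -40 1'
python3 -m handwheel '22 -42 0 0 0 -6 1; 44 -84 0 0 0 -12 1; 66 -126 0 0 0 -18 1; 88 -168 0 0 0 -24 1; 110 -210 0 0 0 -30 1'
```

```text
time_s: 0.65
tcp_pos: [0.3778, 0.3805, 0.2847]
tool_rot: [0.534, 0.845, -0.0, -0.0]
contact_force: [1.8, 0.3, 0.7]
grip_width: 0.631
finger_force: 0.0
time_s: 1.15
tcp_pos: [0.4877, 0.1706, 0.2846]
tool_rot: [0.734, 0.679, 0.0, -0.0]
contact_force: [0.6, 0.8, -0.6]
grip_width: 0.175
finger_force: 0.0
```

```bash
python3 -m handwheel '30 -40 0 0 0 0 1; 60 -80 -5 0 0 0 1; 85 -115 -15 0 0 0 1; 100 -135 -20 0 0 0 1; 100 -135 -20 0 0 0 1'
python3 - <<'E'
from h import *
snap('wrist','w1'); cv2.imwrite('pics/w1x.png',cv2.resize(cv2.imread('pics/w1.png'),(800,600),interpolation=cv2.INTER_CUBIC))
s=manip.observe();print(R.from_quat(s['tool_rot']).as_matrix().round(3),s['tcp_pos'])
x=[.51536,-.15612,-1.6497]
P=[[-145,68,138],[-120,-9.9,170],[-100,38,178],[-100,-78,178]]
W=R.from_euler('z',x[2]).apply(np.array(P)/1e3)+[x[0],x[1],0]
print(proj(load('w1'),W).round(1)*800/512)
E
```

```text
time_s: 1.65
tcp_pos: [0.5881, 0.0331, 0.2634]
tool_rot: [0.735, 0.678, -0.001, 0.001]
contact_force: [-0.7, 0.1, -0.2]
grip_width: 0.002
finger_force: 0.0
[[ 0.078  0.997 -0.001]
 [ 0.997 -0.078 -0.001]
 [-0.001 -0.001 -1.   ]] [0.58739303 0.03566108 0.26375804]
[[412.1875  394.6875 ]
 [256.71875 467.5    ]
 [352.96875 512.65625]
 [119.21875 510.9375 ]]
```

View pics/w1x.png

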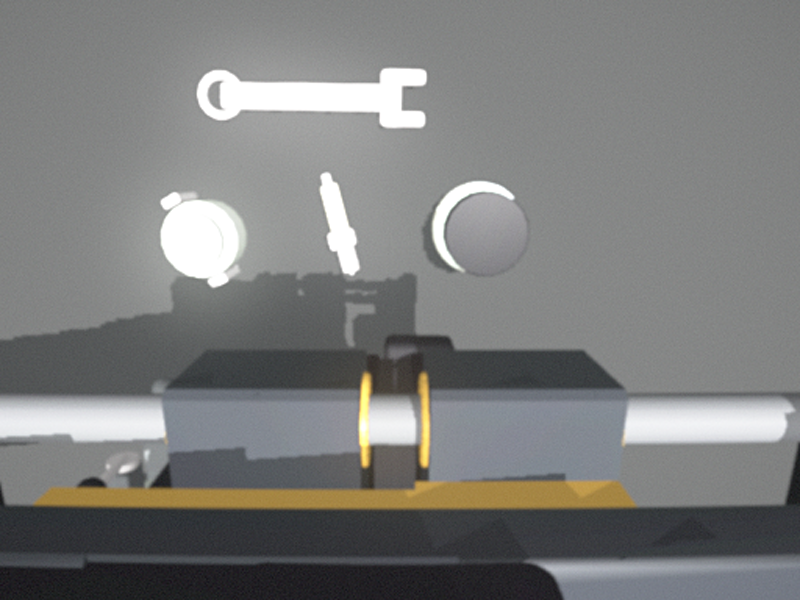

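The wrist view shows only the edge of the primer block, around (387–452,337); the gripper hides the rest. I'll check the fit against the first side picture, using markers.

```bash
python3 - <<'E'
from h import *
x=[.51536,-.15612,-1.6497]
P=[[-145,68,138],[-120,-9.9,162],[-136,-9.9,162],[-100,38,178],[-100,-78,178],[-167,48,122],[-167,88,122],[-123,48,122],[-100,-30,125]]
W=R.from_euler('z',x[2]).apply(np.array(P)/1e3)+[x[0],x[1],0]
p=proj(load('side0'),W);k=8
im=cv2.imread('pics/side0.png')[165:235,230:320];im=cv2.resize(im,None,fx=k,fy=k,interpolation=cv2.INTER_CUBIC)
for a in p: cv2.drawMarker(im,tuple(int(v) for v in (a-[230,165]+.5)*k),(255,0,255),cv2.MARKER_CROSS,14,1)
cv2.imwrite('pics/sidec.png',im)
d=load('w1');print(proj(d,W[5:7])*800/512)
E
```

```text
[[375.76778634 346.74884379]
 [447.31602863 346.6421838 ]]
```

View pics/sidec.png

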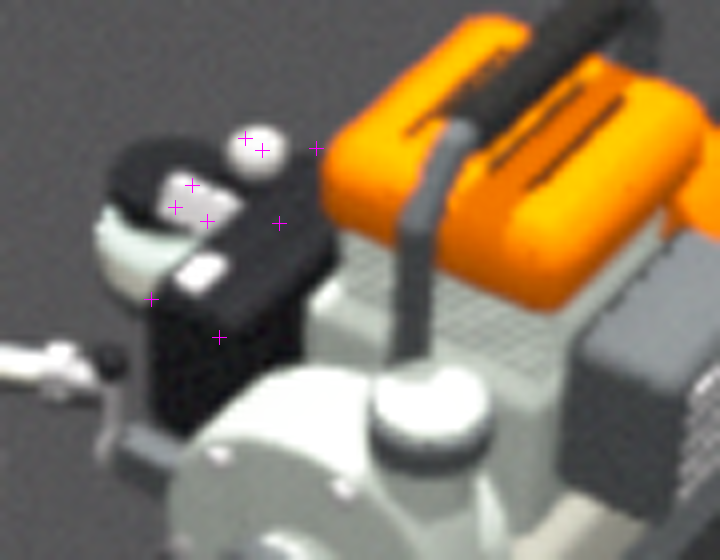

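The side markers agree to within a few mm, and the wrist view suggests about +3 mm in x and +2 mm in y. Next is to move over the primer and come down close above it.

```bash
python3 -m handwheel '5 -26 0 0 0 0 1; 9 -52 0 0 0 0 1; 9 -52 -40 0 0 0 1; 9 -52 -75 0 0 0 1; 9 -52 -90 0 0 0 1'
python3 -m handwheel '0 0 0 0 0 0 1; 0 0 0 0 0 0 1'
python3 - <<'E'
from h import *
snap('side','s2');snap('wrist','w2')
a=cv2.imread('pics/side0.png')
d=load('s2');p=proj(d,[[.597,-.016,.145]])[0];x,y=int(p[0]),int(p[1])
b=cv2.resize(cv2.imread('pics/s2.png')[y-45:y+30,x-50:x+50],None,fx=8,fy=8,interpolation=cv2.INTER_CUBIC);cv2.imwrite('pics/s2c.png',b)
E
```

```text
time_s: 2.2
tcp_pos: [0.5944, -0.0127, 0.1717]
tool_rot: [0.732, 0.681, -0.001, -0.002]
contact_force: [-1.6, 0.5, 0.5]
grip_width: 0.002
finger_force: 0.0
time_s: 2.4
tcp_pos: [0.5968, -0.0138, 0.1759]
tool_rot: [0.733, 0.681, 0.001, 0.0]
contact_force: [0.4, -0.4, 0.2]
grip_width: 0.001
finger_force: 0.0
```

View pics/s2c.png

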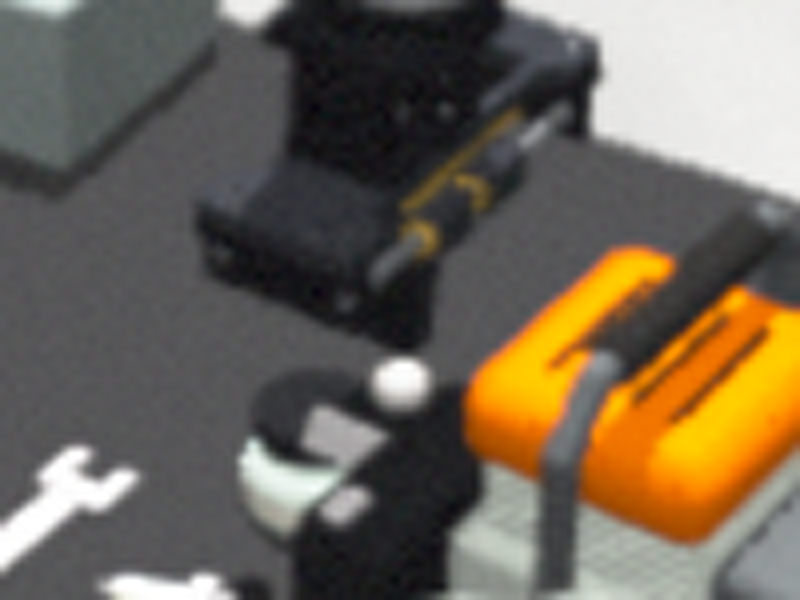

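In the side picture the closed fingertips (about (405,345)) sit just above the dome (402,385). I'll press step by step.

```bash
python3 -m handwheel '0 0 -6 0 0 0 1; 0 0 -12 0 0 0 1; 0 0 -16 0 0 0 1; 0 0 -18 0 0 0 1; 0 0 -18 0 0 0 1'
```

```text
time_s: 3.0
tcp_pos: [0.5964, -0.0145, 0.1566]
tool_rot: [0.733, 0.68, 0.0, -0.0]
contact_force: [-0.4, -0.1, 3.7]
grip_width: 0.005
finger_force: 1.8
```

```bash
python3 -m handwheel '0 0 -2 0 0 0 1; 0 0 -4 0 0 0 1; 0 0 -5 0 0 0 1; 0 0 -5 0 0 0 1; 0 0 -5 0 0 0 1'
```

```text
time_s: 3.5
tcp_pos: [0.5965, -0.0145, 0.1528]
tool_rot: [0.733, 0.68, 0.001, -0.0]
contact_force: [-6.0, 1.5, 14.1]
grip_width: 0.007
finger_force: 7.3
```

14 N, well over the 6 N needed, so the bulb is at its stop. Release it, then press again.

```bash
python3 -m handwheel '0 0 5 0 0 0 1; 0 0 12 0 0 0 1; 0 0 18 0 0 0 1; 0 0 18 0 0 0 1; 0 0 18 0 0 0 1'
python3 -m handwheel '0 0 -6 0 0 0 1; 0 0 -12 0 0 0 1; 0 0 -16 0 0 0 1; 0 0 -18 0 0 0 1; 0 0 -18 0 0 0 1'
python3 -m handwheel '0 0 0 0 0 0 1; 0 0 0 0 0 0 1'
```

```text
time_s: 4.0
tcp_pos: [0.5962, -0.0146, 0.1694]
tool_rot: [0.733, 0.68, -0.0, -0.0]
contact_force: [0.0, -0.9, 0.1]
grip_width: 0.001
finger_force: 0.0
time_s: 4.5
tcp_pos: [0.5964, -0.0146, 0.1527]
tool_rot: [0.733, 0.68, 0.0, -0.0]
contact_force: [-6.1, 0.9, 17.3]
grip_width: 0.004
finger_force: 8.1
time_s: 4.7
tcp_pos: [0.5964, -0.0146, 0.1528]
tool_rot: [0.733, 0.68, 0.0, -0.0]
contact_force: [-6.5, 0.1, 15.8]
grip_width: 0.002
finger_force: 8.3
```

```bash
python3 -m handwheel '0 0 12 0 0 0 1; 0 0 30 0 0 0 1; 0 0 30 0 0 0 1; -20 -7 30 0 0 0 1; -42 -14 30 0 0 0 1'
python3 -m handwheel '0 0 -8 0 0 0 1; 0 0 -8 0 0 0 1'
python3 - <<'E'
from h import *
snap('side','s3')
d=load('s3');p=proj(d,[[.53,-.02,.16]])[0];x,y=int(p[0]),int(p[1])
b=cv2.resize(cv2.imread('pics/s3.png')[y-45:y+30,x-50:x+50],None,fx=8,fy=8,interpolation=cv2.INTER_CUBIC);cv2.imwrite('pics/s3c.png',b)
E
```

```text
time_s: 5.2
tcp_pos: [0.5536, -0.0286, 0.1804]
tool_rot: [0.733, 0.68, -0.001, -0.0]
contact_force: [-0.1, -0.1, -0.5]
grip_width: 0.003
finger_force: 0.0
time_s: 5.4
tcp_pos: [0.5535, -0.0282, 0.1721]
tool_rot: [0.733, 0.68, -0.001, -0.001]
contact_force: [-0.3, 0.7, -0.6]
grip_width: 0.009
finger_force: 0.0
```

View pics/s3c.png

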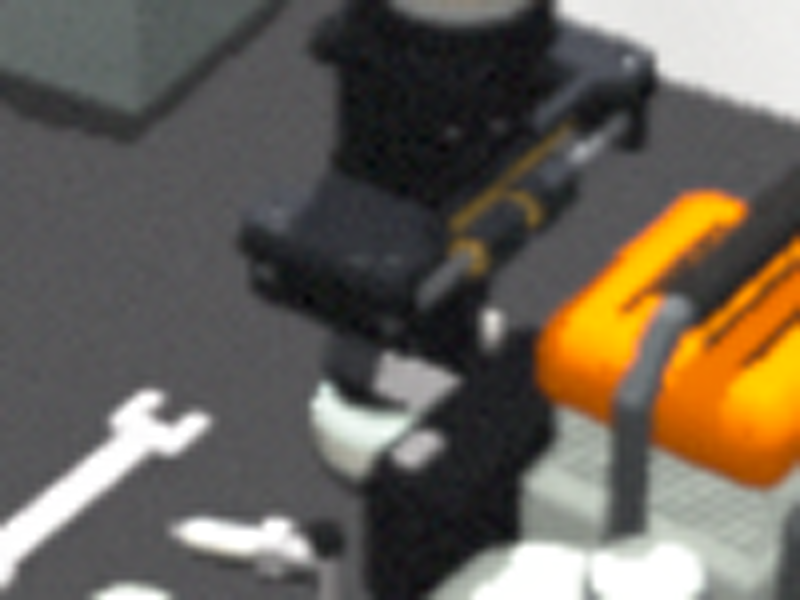

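The finger stands just behind the tab (tab at (410,378), finger at about (455,345)), ready to push along pump -y.

```bash
python3 -m handwheel '-8 1 0 0 0 0 1; -14 1 0 0 0 0 1; -20 2 0 0 0 0 1; -26 2 0 0 0 0 1; -30 2 0 0 0 0 1'
python3 -m handwheel '-5 0 0 0 0 0 1; -10 1 0 0 0 0 1; -14 1 0 0 0 0 1; -18 1 0 0 0 0 1; -18 1 0 0 0 0 1'
```

```text
time_s: 5.95
tcp_pos: [0.5274, -0.0261, 0.176]
tool_rot: [0.733, 0.68, 0.004, 0.003]
contact_force: [10.3, 0.5, 8.0]
grip_width: 0.008
finger_force: 4.8
time_s: 6.45
tcp_pos: [0.5068, -0.025, 0.174]
tool_rot: [0.733, 0.68, 0.001, 0.001]
contact_force: [5.0, 2.5, 1.3]
grip_width: 0.007
finger_force: 2.3
```

```bash
python3 -m handwheel '-3 0 0 0 0 0 1; -6 0 0 0 0 0 1; -8 1 0 0 0 0 1; -8 1 0 0 0 0 1; -8 1 0 0 0 0 1'
```

```text
time_s: 6.95
tcp_pos: [0.4978, -0.0246, 0.1733]
tool_rot: [0.733, 0.68, -0.0, -0.0]
contact_force: [0.1, -0.4, 0.0]
grip_width: 0.005
finger_force: 0.0
```

```bash
python3 -m handwheel '-2 0 0 0 0 0 1; -4 0 0 0 0 0 1; -5 0 0 0 0 0 1; -5 0 0 0 0 0 1'
```

```text
time_s: 7.35
tcp_pos: [0.4945, -0.0247, 0.1738]
tool_rot: [0.733, 0.68, 0.001, 0.001]
contact_force: [7.0, -0.8, -5.0]
grip_width: 0.007
finger_force: 3.5
```

```bash
python3 -m handwheel '-2 0 0 0 0 0 1; -3 0 0 0 0 0 1; -3 0 0 0 0 0 1'
```

```text
time_s: 7.65
tcp_pos: [0.4936, -0.0248, 0.1742]
tool_rot: [0.733, 0.68, 0.003, 0.003]
contact_force: [17.5, -0.5, -13.2]
grip_width: 0.009
finger_force: 8.9
```

17.5 N with almost no movement means the lever is on its hard stop. Now back off, rise clear and look.

```bash
python3 -m handwheel '10 0 0 0 0 0 1; 25 -1 0 0 0 0 1; 25 -1 30 0 0 0 1; 25 30 70 0 0 0 1; 25 75 100 0 0 0 1'
python3 -m handwheel '0 45 0 0 0 0 1; 0 90 0 0 0 0 1; 0 130 0 0 0 0 1; 0 130 0 0 0 0 1; 0 130 0 0 0 0 1'
python3 - <<'E'
from h import *
snap('top','t4'); crop('t4',210,150,340,255,6)
E
```

```text
time_s: 8.15
tcp_pos: [0.5157, 0.045, 0.2732]
tool_rot: [0.735, 0.678, 0.0, 0.0]
contact_force: [1.5, -0.3, -0.3]
grip_width: 0.002
finger_force: 0.0
time_s: 8.65
tcp_pos: [0.515, 0.1773, 0.2705]
tool_rot: [0.732, 0.681, -0.001, -0.0]
contact_force: [0.7, -1.0, 0.1]
grip_width: 0.005
finger_force: 0.0
```

View pics/t4_c210.png

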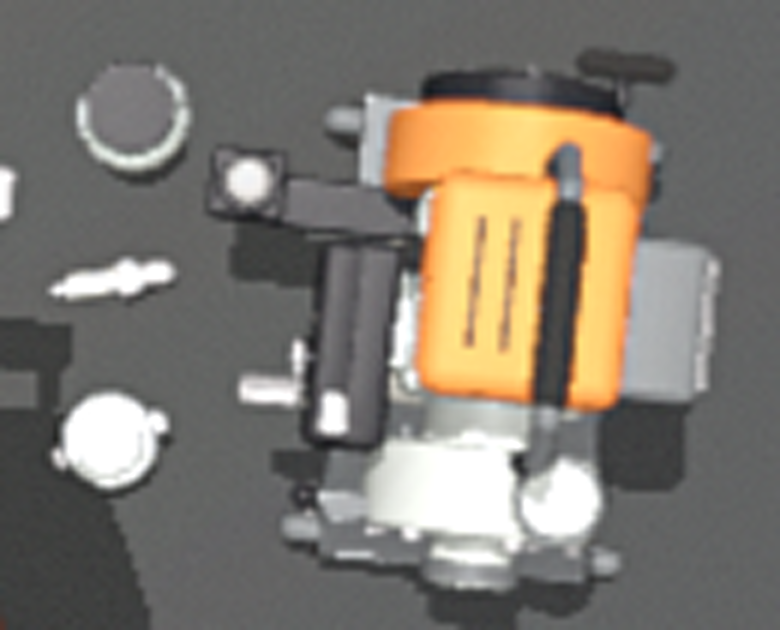

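The tab has moved from (280,315) to (270,390), 12.5 image pixels against about 12 expected for full travel, so the choke is closed. The pump, throttle ball and loose parts in this view have not moved, and the arm is clear.

```bash
python3 -c "
from station import manip
print(manip.job_done())"
```

```text
the job is handed in; nothing more can be done
None
```

I pressed the primer bulb fully in twice and let it come back each time, then pushed the choke lever to its closed stop; the last picture shows the pump and throttle lever unmoved, and the job is handed in (no verdict was returned).

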